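Tag the tired spring mount of a vacuum pump

ROBOT

A 6-joint arm with a two-finger parallel gripper is mounted at the origin on the work surface. World frame = base frame: x ahead of the robot, y to its left, z up, the work surface at z = 0. Lengths are in mm, angles in degrees, forces in N, time in s.
With the tool pointing down it reaches from about 350 to 850 mm from the base axis. Payload 8.1 kg.
Tool frame: the origin (TCP) lies midway between the tips of the shut fingers; the grasp point (between the pads) lies 19 mm behind it; z points along the fingers, y is the line along which they close (so a half turn about z gives the same grasp; the last joint's range is limited). The gripper opens to 85 mm and grips with 20 to 120 N. Pads are 22 mm wide; open, the fingers measure 114 mm over their backs; the gripper's body (76 mm by 85 mm) begins 54 mm behind the grasp point. The pads swing forward as they close: fully open they stand 13 mm farther back than shut.
Start: joints at [58.361, 7.471, 85.268, -0, 87.261, -4.893], TCP at [269.999, 535.823, 231.292] pointing down, gripper open.
Joint ranges: [-169.43, 169.43], [-51.17, 129.36], [1.28, 143.12], [-76.62, 256.62], [0, 156.53], [-152.29, 152.29]. Speed limits (degrees/s): [136.94, 136.94, 159.86, 180, 180, 180].

INTERFACE

Orientations are given as [roll, pitch, yaw] about the fixed x, y, z axes, in that order (R = Rz(yaw) Ry(pitch) Rx(roll)).
In Python, from bench import r gives the robot as it stands. The module is installed in compiled form; this text tells all that it offers.
- The arm moves only by the tool jog_arm, never from a script. Its argument "rows" is a list of rows, each a list of 2 entries, a list of its own where there are three numbers: the shift along the tool's x, y, z in mm, then the turn, a rotation vector about the tool's x, y, z in rad. A call has 1 to 10 rows; each row is the pose to reach, as a shift and turn from the pose commanded when the call began, along the tool's axes at that moment; what a row does not reach only later rows make up. A row lasts 1/10 s, in which the tool goes at most 50 mm and 8.59 degrees, less where a joint would pass 70% of its speed; a pose out of reach is approached as far as the arm can. A call with a gripper value outside its range is refused whole. "grip" is the finger opening in mm, from 0 to 85.4, set as the call begins (left out, the last holds). The fingers move at their own pace and stop on an object; "force" is the grip in N (left out, the last holds). Time passes only in rows, so rows that repeat a pose let the fingers close. It gives the time, the measured TCP pose, the force, the opening and the grip force at its end, in the units of the state.
- r.sense(): the state, without advancing time (a new reading comes with each control period).
- r.snapshot(name): name is "scene" or "top" or "wrist"; returns (picture, depth): 480x640x3 uint8, blue, green, red; 480x640 float32, mm along the optical axis (not along the pixel's ray), 0 where there is no reading.
- r.camera_params(name): a dict with "fx", "fy", "cx", "cy" (pixels), "dist_coeffs" ([k1, k2, p1, p2, k3] as OpenCV has them; the pictures are not rectified), "pose" (4x4, takes a point from camera to world coordinates); the wrist camera has in their place "tool_from_camera" (4x4, takes a point from camera to tool coordinates, whose origin is the TCP and whose axes are the flange's). Camera axes: x right, y down, z forward; pixel columns grow to the right and rows downward; lengths in mm; the calibration is good to about 2 mm. A picture is of the moment at which its call begins: read the wrist's pose just before it. camera_params takes no time and is no camera call.
- r.hand_in(): hands the job in; it is judged then, once.
The state is a dict: "time": time; "joint_pos": joint angles; "qd": joint speeds; "joint_efforts": joint torques, N m; "tool_pos": TCP position; "tcp_rot": TCP orientation; "ft_force": force on the tool from outside, world axes, zero at the start; "wrist_torque": the same for the moment, N m; "finger_gap": finger opening in mm; "grip_force": force on a finger pad.
Only numpy, scipy, OpenCV 4.12 (cv2) and the standard library are available. Lean on these libraries where they do the work, as an engineer would, in place of code of your own. Each camera call takes 0.05 s, during which the arm holds its last target. There are 200 camera calls.

TASK

The pump is off its base frame, and one of its three spring mounts has gone soft. Press down on their rubber pads with the fingertips to find which one gives most easily, then push that mount's folding tag down flat on its base plate to mark it for replacement. Leave the other two tags up, grasp and lift nothing, and leave the mounts and everything lying around where they are.

Things in the scene. Friction and masses are not known exactly. Their poses are not given: they have to be found in the camera images.
- frame: Grey steel base frame of a vacuum pump lying on the bench, a plate 320 (x) x 400 (y) mm on rubber feet, fixed; its flat top is 18 mm above the bench. Low rod handles stick out 26 mm at its two y ends. Origin: centre of the underside, at bench level; z up.
- mount_a: One of three spring mounts that look alike, standing loose (0.7 to 1.1 kg) on the frame. Base plate 143 x 70 x 6 mm, from x = -102 to +41 mm in the mount's frame; on it, about the z axis, a steel spring cup (54 mm wide, up to z = 28 mm), a coil spring, and a steel cap with a rubber pad, 52 mm wide, whose top is at z = 64 mm. An aluminium tag is hinged across the base plate on the -x side. Origin: underside of the base plate, below the pad's centre; z up.
- pad_a_top (a point): Centre of the flat top of the rubber pad of mount_a; sinks with it when pressed straight down.
- pad_a (a joint): How far the pad of mount_a is pressed down, m: 0 up at rest, 0.013 bottomed. A spring returns it. The springs differ: 8 mm of press takes about 3 N on the softest of the three and more than 8 N on each of the others; up to about 22 N at the bottom.
- tag_a_edge (a point): Middle of the free edge of the tag of mount_a, 41.5 mm from the hinge pin; the tag is a plate 40 mm wide (mount's y) and 2.5 mm thick.
- tag_a (a joint): Angle of the tag of mount_a, rad: 0 is up, its hinge pin along the mount's y at (-52, 0, 8.5) mm in the mount's frame; slanting 0.5 rad from upright away from the pad (to the mount's -x); grows as it is pushed down; at 1.07 (its stop) it lies flat on the base plate, its upper face 9.75 mm above the underside of the mount. A stiff hinge (about 1 N at the free edge) keeps it where it is left.
- mount_b: One of three spring mounts that look alike, standing loose (0.7 to 1.1 kg) on the frame. Base plate 143 x 70 x 6 mm, from x = -102 to +41 mm in the mount's frame; on it, about the z axis, a steel spring cup (54 mm wide, up to z = 28 mm), a coil spring, and a steel cap with a rubber pad, 52 mm wide, whose top is at z = 64 mm. An aluminium tag is hinged across the base plate on the -x side. Origin: underside of the base plate, below the pad's centre; z up.
- pad_b_top (a point): Centre of the flat top of the rubber pad of mount_b; sinks with it when pressed straight down.
- pad_b (a joint): How far the pad of mount_b is pressed down, m: 0 up at rest, 0.013 bottomed. A spring returns it. The springs differ: 8 mm of press takes about 3 N on the softest of the three and more than 8 N on each of the others; up to about 22 N at the bottom.
- tag_b_edge (a point): Middle of the free edge of the tag of mount_b, 41.5 mm from the hinge pin; the tag is a plate 40 mm wide (mount's y) and 2.5 mm thick.
- tag_b (a joint): Angle of the tag of mount_b, rad: 0 is up, its hinge pin along the mount's y at (-52, 0, 8.5) mm in the mount's frame; slanting 0.5 rad from upright away from the pad (to the mount's -x); grows as it is pushed down; at 1.07 (its stop) it lies flat on the base plate, its upper face 9.75 mm above the underside of the mount. A stiff hinge (about 1 N at the free edge) keeps it where it is left.
- mount_c: One of three spring mounts that look alike, standing loose (0.7 to 1.1 kg) on the frame. Base plate 143 x 70 x 6 mm, from x = -102 to +41 mm in the mount's frame; on it, about the z axis, a steel spring cup (54 mm wide, up to z = 28 mm), a coil spring, and a steel cap with a rubber pad, 52 mm wide, whose top is at z = 64 mm. An aluminium tag is hinged across the base plate on the -x side. Origin: underside of the base plate, below the pad's centre; z up.
- pad_c_top (a point): Centre of the flat top of the rubber pad of mount_c; sinks with it when pressed straight down.
- pad_c (a joint): How far the pad of mount_c is pressed down, m: 0 up at rest, 0.013 bottomed. A spring returns it. The springs differ: 8 mm of press takes about 3 N on the softest of the three and more than 8 N on each of the others; up to about 22 N at the bottom.
- tag_c_edge (a point): Middle of the free edge of the tag of mount_c, 41.5 mm from the hinge pin; the tag is a plate 40 mm wide (mount's y) and 2.5 mm thick.
- tag_c (a joint): Angle of the tag of mount_c, rad: 0 is up, its hinge pin along the mount's y at (-52, 0, 8.5) mm in the mount's frame; slanting 0.5 rad from upright away from the pad (to the mount's -x); grows as it is pushed down; at 1.07 (its stop) it lies flat on the base plate, its upper face 9.75 mm above the underside of the mount. A stiff hinge (about 1 N at the free edge) keeps it where it is left.
- spanner: Loose steel spanner, 130 mm long, lying on the frame. Origin: underside, near its middle; x along it.
- bolt_1: Loose hexagon bolt standing on its head (19 mm wide) on the frame, 47 mm tall. Origin: centre of the underside.
- bolt_2: Like bolt_1, elsewhere on the frame.
- centring_ring: Loose aluminium ring, 42 mm across and 8 mm high, lying on the frame. Origin: centre of the underside.
- grease_jar: Loose jar, 60 mm across, 60 mm tall, on the bench. Origin: centre of the underside.
- beaker: Loose glass beaker, 70 mm across, 85 mm tall, on the bench. Origin: centre of the underside.
- union: Loose brass pipe union standing on end on the bench, 32 mm across, 60 mm tall. Origin: centre of the underside.
Things that resemble listed ones, but are neither listed nor needed, are in the scene too. What is shaped like the mount_c but orange is not meant.

How it is judged (in metres and radians):
On the way, in this order (a step that is already met when the one before it is completed fails the run):
1. the pad of the softest mount has been pressed (a pad is 4 mm or more down under a finger force below 5 N, which only the softest spring allows) (((value of joint pad_a above 0.004 m and contact force between the fingers and mount_a between 0.3 and 5 N) or (value of joint pad_b above 0.004 m and contact force between the fingers and mount_b between 0.3 and 5 N) or (value of joint pad_c above 0.004 m and contact force between the fingers and mount_c between 0.3 and 5 N))), for 0.03 s.
2. then the tag of the softest mount has been pushed down flat (((value of joint pad_a above 0.00015 m and value of joint tag_a above 0.95 rad) or (value of joint pad_b above 0.00015 m and value of joint tag_b above 0.95 rad) or (value of joint pad_c above 0.00015 m and value of joint tag_c above 0.95 rad))), for 0.2 s.
At the end, for the whole second after the job is handed in: The softest mount's tag (known to the judge by its pad settling 0.3 mm at rest) lies flat: 0.95 rad or more of 1.07. The other tags are up (under 0.45 rad), all pads up within 3 mm; mounts still and level; mounts and loose things within 30 mm of where they were (((value of joint pad_a above 0.00015 m and value of joint tag_a above 0.95 rad) or (value of joint pad_b above 0.00015 m and value of joint tag_b above 0.95 rad) or (value of joint pad_c above 0.00015 m and value of joint tag_c above 0.95 rad)) and (value of joint pad_a above 0.00015 m or value of joint tag_a below 0.45 rad) and (value of joint pad_b above 0.00015 m or value of joint tag_b below 0.45 rad) and (value of joint pad_c above 0.00015 m or value of joint tag_c below 0.45 rad) and value of joint each of pad_a, pad_b, pad_c below 0.003 m and distance of each of mount_a, mount_b, mount_c, spanner, bolt_1, bolt_2, centring_ring, grease_jar, beaker, union from where it was at the start of the episode below 0.03 m and angle between each of mount_a, mount_b, mount_c's own z axis and vertical below 0.06 rad and linear speed of each of mount_a, mount_b, mount_c below 0.02 m/s); the robot touches nothing.
It fails at once if the tag of a mount that is not the softest is pushed down (0.45 rad or more) ((not (value of joint pad_a above 0.00015 m) and value of joint tag_a above 0.45 rad) or (not (value of joint pad_b above 0.00015 m) and value of joint tag_b above 0.45 rad) or (not (value of joint pad_c above 0.00015 m) and value of joint tag_c above 0.45 rad)).
It fails at once if a mount is lifted by more than 12 mm, or shifted by more than 30 mm (height (world z) of any of mount_a, mount_b, mount_c above 0.03 m or distance of any of mount_a, mount_b, mount_c from where it was at the start of the episode above 0.03 m).
It fails at once if a loose thing lying around is lifted or moved by more than 30 mm (distance of any of spanner, bolt_1, bolt_2, centring_ring, grease_jar, beaker, union from where it was at the start of the episode above 0.03 m).
It also fails if it takes over 51 s, if anything falls off the work surface, if the arm or the gripper's body presses on something with over 40 N, if the wrist force passes 120 N, or if a joint passes its speed limit or range.

## Working session

There is one attempt and no reset: what is moved stays moved. The work goes in short steps, Python scripts to look and compute and a tool call to move; the robot and the scene stay as the last step left them, time stands still between calls to the robot, and variables do not carry over. Pictures are saved under pics/ and viewed, at most 10 in all, crops included, and the job is handed in when it is done.

Besides the shell and the picture viewer there is one more tool, called after "Call:" as name(argument=value, ...) on one line, values as JSON. jog_arm: Moves the arm, as the interface text tells. Its arguments: {"type":"object","properties":{"rows":{"type":"array"},"grip":{"type":"number"},"force":{"type":"number"}},"required":["rows"]}

```bash
mkdir -p pics; cat > h.py <<'E'
import numpy as np, cv2
from bench import r
from scipy.spatial.transform import Rotation as R
def snap(n,f):
    s=r.sense(); p,d=r.snapshot(n); cv2.imwrite(f'pics/{f}.png',p); np.savez(f'pics/{f}.npz',d=d,p=p); return s,p,d
def cloud(n,d,s=None):
    c=r.camera_params(n); K=np.array([[c['fx'],0,c['cx']],[0,c['fy'],c['cy']],[0,0,1]])
    v,u=np.mgrid[:480,:640]; uv=np.stack([u,v],-1).reshape(-1,1,2).astype(float)
    n_=cv2.undistortPoints(uv,K,np.array(c['dist_coeffs'])).reshape(480,640,2)
    P=np.dstack([n_*d[...,None],d])
    if n=='wrist':
        T=np.eye(4);T[:3,:3]=R.from_euler('xyz',s['tcp_rot'],degrees=True).as_matrix();T[:3,3]=s['tool_pos'];T=T@np.array(c['tool_from_camera'])
    else: T=np.array(c['pose'])
    return P@T[:3,:3].T+T[:3,3]
E
python3 - <<'E'
from h import *
for n in ('top','scene'):
    s,p,d=snap(n,n+'1'); W=cloud(n,d); np.save(f'pics/{n}W.npy',W)
    # height map grids
    print(n,np.array(r.camera_params(n)['pose']).round(2).tolist())
print(s)
E
```

```text
top [[0.01, -1.0, 0.09, 433.36], [-1.0, -0.01, -0.02, 17.89], [0.02, -0.09, -1.0, 1216.71], [0.0, 0.0, 0.0, 1.0]]
scene [[0.86, 0.3, -0.41, 902.26], [0.5, -0.51, 0.7, -633.84], [0.0, -0.81, -0.59, 627.8], [0.0, 0.0, 0.0, 1.0]]
{'time': 0.05, 'joint_pos': array([ 5.83583959e+01,  7.51729492e+00,  8.53287015e+01,  9.73285770e-04,
        8.72600985e+01, -4.89091059e+00]), 'qd': array([-0.02999556, -0.12830872, -0.06954976, -0.059505  ,  0.01594723,
       -0.02908228]), 'joint_efforts': array([ 1.08967120e-03, -5.71377325e+01, -5.02337372e+01, -1.90787068e-04,
        8.97336868e-03, -3.10264352e-05]), 'tool_pos': array([269.73673556, 535.34745925, 230.22715522]), 'tcp_rot': array([-1.79894374e+02, -1.00140704e-02,  1.53249250e+02]), 'ft_force': array([-0.6459908 ,  0.38307341, -1.20229655]), 'wrist_torque': array([-0.04011684,  0.00318889,  0.05941876]), 'grip_force': 0.0, 'finger_gap': 85.22246334483809}
```

View pics/top1.png

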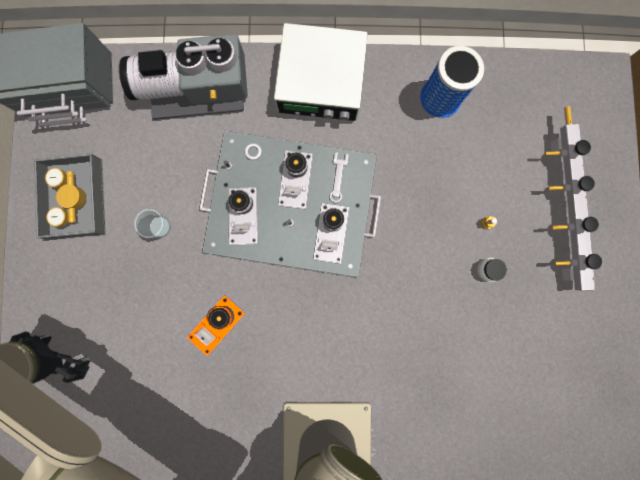

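View pics/scene1.png

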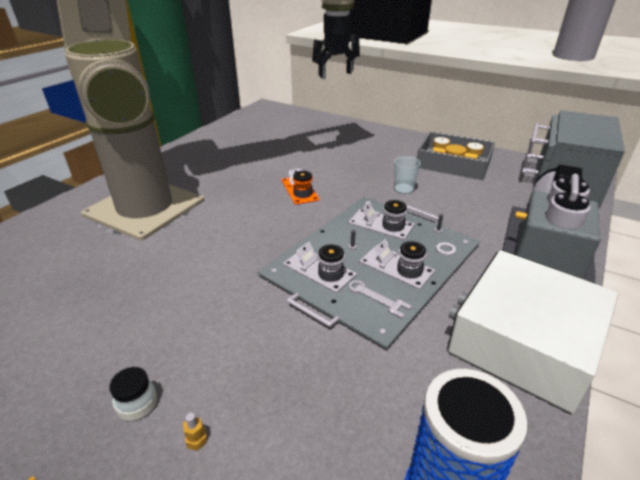

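The top view shows three mounts on the frame, with pads at about (240,202), (296,163) and (334,219). Their tags are on the robot side. The bolts are at (227,165) and (291,223). The orange lookalike at (219,318) is on the bench.

```bash
python3 - <<'E'
from h import *
for n,seeds in (('top',[(240,202),(296,163),(334,219)]),('scene',[(395,215),(412,258),(331,262)])):
    W=np.load(f'pics/{n}W.npy'); p=cv2.imread(f'pics/{n}1.png')
    for u,v in seeds:
        w=W[v-30:v+45,u-40:u+40].reshape(-1,3); c=p[v-30:v+45,u-40:u+40].reshape(-1,3).astype(int)
        w0=W[v-12:v+12,u-12:u+12].reshape(-1,3); m0=np.median(w0[w0[:,2]>72],0)
        near=np.hypot(*(w-m0)[:,:2].T)<40
        a=w[near&(w[:,2]>77)]
        (ctr,rad)=cv2.minEnclosingCircle(a[:,:2].astype(np.float32))
        # white base plate
        m=(c.min(1)>150)&(w[:,2]>18)&(w[:,2]<40)&(np.hypot(*(w-m0)[:,:2].T)<120)
        pl=m&(w[:,2]<30)
        rect=cv2.minAreaRect(w[pl][:,:2].astype(np.float32))
        f=w[(np.hypot(*(w-m0)[:,:2].T)<120)&(w[:,2]<24)&(w[:,2]>8)]
        tag=w[(c.min(1)>100)&(w[:,2]>40)&(w[:,2]<70)&(w[:,0]<m0[0]-45)&(np.hypot(*(w-m0)[:,:2].T)<120)]
        print(n,(u,v),'pad',np.round(ctr,1),round(rad,1),'mean',a.mean(0).round(1),'ztop',np.percentile(a[:,2],[50,90]).round(1),'rect',np.round(rect[0],1),np.round(rect[1],1),round(rect[2],1),'frame z',np.median(f[:,2]).round(1),'tagtop',tag[tag[:,2]>50].mean(0).round(1) if len(tag) else None,len(tag))
p=cv2.imread('pics/top1.png')[120:285,190:390]; cv2.imwrite('pics/crop.png',cv2.resize(p,None,fx=3.6,fy=3.6,interpolation=cv2.INTER_CUBIC))
E
```

```text
top (240, 202) pad [605.1 215.6] 25.1 mean [605.  215.8  82.8] ztop [82.6 85.7] rect [593.2 223.5] [202.5 188.3] 89.3 frame z 19.1 tagtop [538.1 216.2  57.6] 93
top (296, 163) pad [698.4  80.7] 26.6 mean [698.3  81.2  83. ] ztop [83.1 85.7] rect [686.7  83.9] [177.7 203. ] 0.1 frame z 19.1 tagtop [631.4  88.1  57.2] 85
top (334, 219) pad [564.4 -11.7] 25.6 mean [564.1 -11.6  83.1] ztop [83.1 85.9] rect [551.7 -14.2] [188.7 200. ] 0.5 frame z 19.1 tagtop [494.4  -1.4  56.7] 101
scene (395, 215) pad [607.1 214.1] 27.9 mean [607.8 211.   81.2] ztop [81.3 82.7] rect [582.9 204.2] [238.8 167.5] 88.6 frame z 18.2 tagtop [538.2 209.7  56.7] 109
scene (412, 258) pad [699.7  78.3] 26.7 mean [701.6  75.5  81.7] ztop [81.9 83.2] rect [668.2  77.4] [224.9 146. ] 83.5 frame z 18.2 tagtop [630.9  86.4  56.3] 158
scene (331, 262) pad [564.3 -14. ] 27.3 mean [565.5 -16.4  81.6] ztop [81.8 83.1] rect [566.9  -8.9] [172.7 185.9] 33.4 frame z 18.1 tagtop [493.6  -4.3  55.7] 176
```

View pics/crop.png

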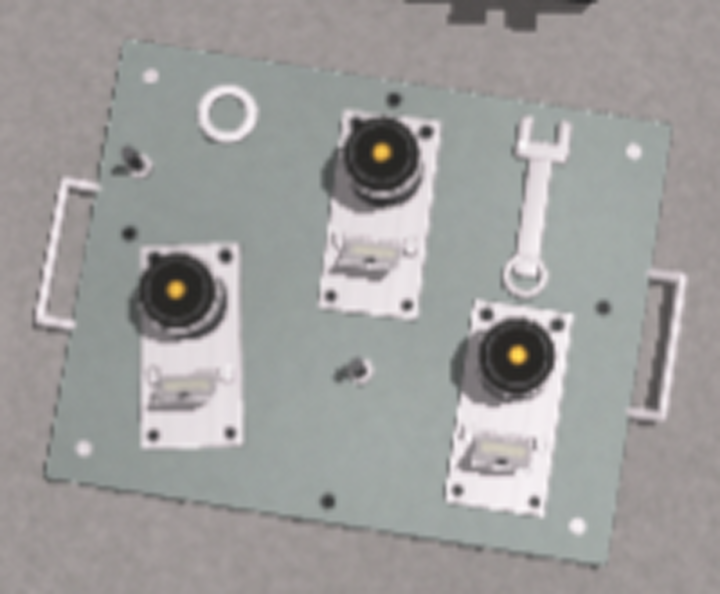

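The crop shows all three tags up, on the robot side of their pads. My pad-centre estimates are (606,215), (699,79.5) and (564,-13), with tops at z ≈ 82. I'll move over pad 1 with the fingers shut and the tool yawed to 180.

Call:
jog_arm(rows=[[[-20,-6,4],[0,0,-0.03]],[[-60,-18,11],[0,0,-0.08]],[[-105,-32,19],[0,0,-0.14]],[[-150,-46,27],[0,0,-0.2]],[[-195,-60,36],[0,0,-0.26]],[[-240,-73,44],[0,0,-0.32]],[[-285,-87,52],[0,0,-0.38]],[[-330,-100,60],[0,0,-0.42]],[[-375,-114,68],[0,0,-0.467]],[[-415,-126,76],[0,0,-0.467]]], grip=0, force=40)

```text
time: 1.1
tool_pos: [585.0, 234.5, 154.5]
tcp_rot: [-180.0, -0.0, -179.9]
ft_force: [0.3, 0.2, 0.4]
finger_gap: -0.2
grip_force: 0.0
```

Call:
jog_arm(rows=[[[-8,-8,15],[0,0,0]],[[-21,-20,35],[0,0,0]],[[-21,-20,55],[0,0,0]],[[-21,-20,60],[0,0,0]],[[-21,-20,60],[0,0,0]],[[-21,-20,60],[0,0,0]]])

```text
time: 1.7
tool_pos: [604.9, 217.3, 96.1]
tcp_rot: [180.0, 0.0, -179.9]
ft_force: [0.7, 0.2, 0.7]
finger_gap: 0.1
grip_force: 0.0
```

Call:
jog_arm(rows=[[[0,0,4],[0,0,0]],[[0,0,8],[0,0,0]],[[0,0,12],[0,0,0]],[[0,0,14],[0,0,0]],[[0,0,16],[0,0,0]],[[0,0,18],[0,0,0]],[[0,0,18],[0,0,0]],[[0,0,18],[0,0,0]]])

```text
time: 2.5
tool_pos: [604.9, 216.6, 77.4]
tcp_rot: [180.0, -0.0, -180.0]
ft_force: [-1.5, 0.9, 1.7]
finger_gap: -0.3
grip_force: 0.9
```

Call:
jog_arm(rows=[[[0,0,2],[0,0,0]],[[0,0,4],[0,0,0]],[[0,0,4],[0,0,0]],[[0,0,4],[0,0,0]]])

```text
time: 2.9
tool_pos: [605.2, 216.6, 73.6]
tcp_rot: [180.0, 0.0, -180.0]
ft_force: [-0.0, 1.1, 3.2]
finger_gap: 0.0
grip_force: 1.7
```

```bash
python3 - <<'E'
from h import *
F=[];
for i in range(6):
    s,_,_=snap('wrist','w'); F.append(np.r_[s['ft_force'],s['tool_pos'][2]])
print(np.mean(F,0).round(2),np.std(F,0).round(2))
E
```

```text
[-3.000e-02  5.100e-01  3.280e+00  7.356e+01] [0.55 0.53 0.39 0.02]
```

Pad 1 sank about 8.4 mm at about 3.3 N, with a slope near 0.4 N/mm. That matches the softest spring. Next I retract and go down between its pad and its tag.

Call:
jog_arm(rows=[[[0,0,-8],[0,0,0]],[[0,0,-28],[0,0,0]],[[0,0,-42],[0,0,0]],[[20,-1,-42],[0,0,0]],[[43,-2,-42],[0,0,0]],[[43,-2,-38],[0,0,0]],[[43,-2,-25],[0,0,0]],[[43,-2,-25],[0,0,0]]])

```text
time: 4.0
tool_pos: [561.1, 214.1, 96.0]
tcp_rot: [-179.9, -0.2, -180.0]
ft_force: [-0.3, 0.5, -0.6]
finger_gap: -0.1
grip_force: 0.0
```

```bash
python3 - <<'E'
from h import *
s,p,d=snap('scene','s2'); s,q,e=snap('wrist','w2')
cv2.imwrite('pics/c2.png',np.hstack([cv2.resize(p[120:320,320:520],(400,400)),cv2.resize(q,(400,300))[:300].copy() if 0 else cv2.copyMakeBorder(cv2.resize(q,(400,300)),0,100,0,0,0)]))
print(s['tool_pos'],s['ft_force'])
W=cloud('top',snap('top','t2')[2]); 
E
```

```text
[561.37249211 214.18122558  96.62584077] [ 0.10441271 -0.72321423  0.43215286]
```

View pics/c2.png

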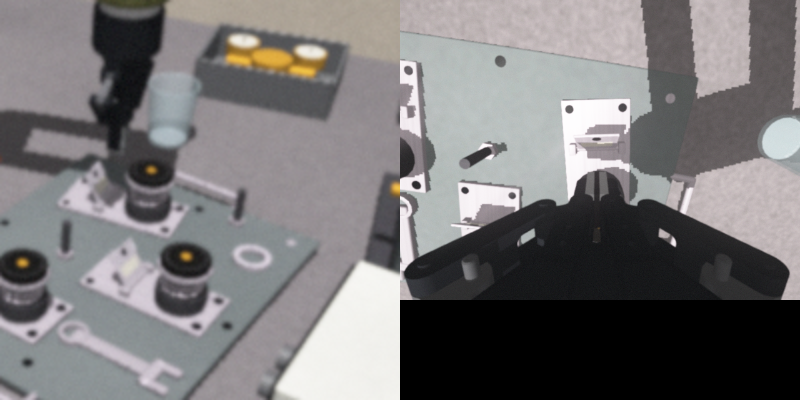

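The fingers are between pad and tag, and centred on the tag. Next I go down and sweep the tag over along its arc.

Call:
jog_arm(rows=[[[0,0,20],[0,0,0]],[[0,0,38],[0,0,0]],[[0,0,40],[0,0,0]],[[8,0,40],[0,0,0]],[[14,0,41],[0,0,0]],[[18,0,44],[0,0,0]],[[21,0,48],[0,0,0]],[[25,0,53],[0,0,0]],[[25,0,53],[0,0,0]]])

```text
time: 5.05
tool_pos: [535.8, 214.4, 44.4]
tcp_rot: [-180.0, -0.1, -180.0]
ft_force: [-0.3, -0.1, 0.3]
finger_gap: -0.1
grip_force: 0.0
```

Call:
jog_arm(rows=[[[2,0,3],[0,0,0]],[[3,0,6],[0,0,0]],[[4,0,9],[0,0,0]],[[5,0,12],[0,0,0]],[[5,0,14],[0,0,0]],[[5,0,14],[0,0,0]],[[5,0,14],[0,0,0]]])

```text
time: 5.75
tool_pos: [531.9, 214.5, 31.2]
tcp_rot: [-180.0, -0.0, -180.0]
ft_force: [0.3, -0.2, 0.0]
finger_gap: 0.1
grip_force: 0.0
```

Call:
jog_arm(rows=[[[0,0,2],[0,0,0]],[[0,0,4],[0,0,0]],[[0,0,5],[0,0,0]],[[0,0,5],[0,0,0]],[[0,0,5],[0,0,0]],[[0,0,5],[0,0,0]]])

```text
time: 6.35
tool_pos: [532.2, 214.7, 27.6]
tcp_rot: [180.0, 0.0, -180.0]
ft_force: [-6.5, -1.8, 12.2]
finger_gap: 0.0
grip_force: 6.3
```

The tip has stopped at z ≈ 27.6, where the flat tag's upper face should be, with 12 N on it, so the tag is down. I'll retract straight up and check.

Call:
jog_arm(rows=[[[0,0,-5],[0,0,0]],[[0,0,-20],[0,0,0]],[[0,0,-50],[0,0,0]],[[0,0,-90],[0,0,0]],[[0,0,-130],[0,0,0]],[[40,0,-160],[0,0,0]],[[85,0,-170],[0,0,0]],[[130,0,-170],[0,0,0]],[[130,0,-170],[0,0,0]],[[130,0,-170],[0,0,0]]])

```text
time: 7.35
tool_pos: [401.5, 214.7, 197.4]
tcp_rot: [180.0, 0.1, -179.9]
ft_force: [0.9, 0.2, 0.0]
finger_gap: -0.1
grip_force: 0.0
```

```bash
python3 - <<'E'
from h import *
s,p,d=snap('scene','s3'); s,q,e=snap('top','t3'); print(s['tool_pos'])
cv2.imwrite('pics/c3.png',np.hstack([cv2.resize(p[160:320,260:460],(400,320)),cv2.resize(q[120:280,190:390],(400,320))]))
W=cloud('scene',d); w=W.reshape(-1,3)
for x,y in ((606,215),(699,79),(564,-13)):
    m=(w[:,0]<x-50)&(w[:,0]>x-105)&(abs(w[:,1]-y-4)<18)
    print(np.percentile(w[m][:,2],[50,90,99]).round(1))
E
```

```text
[402.44490894 214.70787296 197.4528755 ]
[27.1 28.7 30.7]
[33.8 56.4 61. ]
[34.7 55.9 60.7]
```

View pics/c3.png

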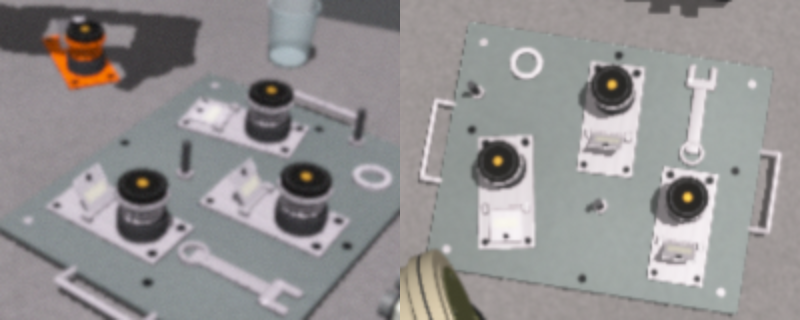

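The first mount's tag lies flat, the other two are up and nothing has shifted, so I'll hand in.

```bash
python3 -c "
from bench import r
print(r.hand_in())"
```

```text
the job is handed in; nothing more can be done
None
```

I pushed down flat the tag of the mount at about (606, 215) mm and handed the job in (no verdict came back); its pad sank about 8.4 mm at about 3.3 N, which only the softest spring allows, so I did not press the other two, and in the last pictures their tags were up and nothing else looked moved.

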